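# Unload the extraction shaker

### The arm

A 7-joint arm with a two-finger parallel gripper is mounted at the origin on the work surface. World frame = base frame: x ahead of the robot, y to its left, z up, the work surface at z = 0. Lengths are in mm, angles in rad, forces in N, time in s.
With the tool pointing down it reaches from about 425 to 875 mm from the base axis. Payload 9.9 kg.
Tool frame: the origin (TCP) lies midway between the tips of the shut fingers; the grasp point (between the pads) lies 19 mm behind it; z points along the fingers, y is the line along which they close (so a half turn about z gives the same grasp; the last joint's range is limited). The gripper opens to 85 mm and grips with 20 to 120 N. Pads are 22 mm wide; open, the fingers measure 114 mm over their backs; the gripper's body (76 mm by 85 mm) begins 54 mm behind the grasp point. The pads swing forward as they close: fully open they stand 13 mm farther back than shut.
Start: joints at [-1.349, 0.576, 0.025, 1.437, -0.015, 1.129, -0.057], TCP at [203.205, 643.689, 206.289] pointing down, gripper open.
Joint ranges: [-2.76, 2.76], [-0.34, 2.15], [-1.52, 1.57], [0.19, 2.46], [-1.09, 4.23], [0.17, 1.99], [-2.82, 2.82]. Speed limits (rad/s): [2.22, 2.22, 3.01, 3.01, 3.14, 3.14, 3.14].

### API

Orientations are given as a rotation vector (axis times angle).
In Python, from bench import bot, optics, order gives the robot as it stands. The module is installed in compiled form; this text tells all that it offers.
- The arm moves only by the tool drive_tool, never from a script. Its argument "targets" is a list of rows, each an object with "offset": the shift along the world's x, y, z in m, a list of three; "delta_rot": the turn, a rotation vector about the world's x, y, z in rad, a list of three. A call has 1 to 20 rows; each row shifts and turns the commanded pose from where the row before left it; what a row does not reach is not made up. A row lasts 1/8 s, in which the tool goes at most 62.5 mm and 10.7 degrees, less where a joint would pass 70% of its speed; a pose out of reach is approached as far as the arm can. A call is refused whole if a number of a shift passes 0.0625 or a number of a turn 0.188, either way. A call with a gripper value outside its range is refused whole. "gripper" is the opening, from 0 (shut) to 1 (fully open), set as the call begins (left out, the last holds). The fingers move at their own pace and stop on an object; "newtons" is the grip in N (left out, the last holds). Time passes only in rows, so rows that do not move let the fingers close. It gives the time, the measured TCP pose, the force, the opening and the grip force at its end, in the units of the state.
- bot.sense(): the state, without advancing time (a new reading comes with each control period).
- optics.grab_frame(name): name is "scene" or "top" or "wrist"; returns the picture (480x640x3 uint8, red, green, blue); there is no depth.
- optics.get_calibration(name): a dict with "intrinsics" (3x3 intrinsics, pixels), "cam_to_world" (4x4, takes a point from camera to world coordinates). Camera axes: x right, y up, looking along -z (the intrinsics and any distortion apply to the point x, -y, -z); pixel columns grow to the right and rows downward; lengths in mm; the calibration is good to about 2 mm. A picture is of the moment at which its call begins: read the wrist's pose just before it. get_calibration takes no time and is no camera call; for the wrist camera it gives the pose at the moment of the call.
- order.close_job(): hands the job in; it is judged then, once.
The state is a dict: "time_s": time; "joint_positions": joint angles; "qd": joint speeds; "joint_efforts": joint torques, N m; "tcp_pos": TCP position; "orientation": TCP orientation; "contact_force": force on the tool from outside, world axes, zero at the start; "torque": the same for the moment, N m; "gripper_width": opening from 0.0 (shut) to 1.0 (fully open); "grasp_force": force on a finger pad.
Only numpy, scipy, OpenCV 4.12 (cv2) and the standard library are available. Lean on these libraries where they do the work, as an engineer would, in place of code of your own. Each camera call takes 0.05 s, during which the arm holds its last target. There are 200 camera calls.

### The job

The three sample jars have finished shaking. First lift the shaker's hold-down bar up and over until it stays open by itself, and leave it open; then take the jars out and stand each one, upright and roughly in the middle, in the saucer of the colour of its cap. Set the jars down without dropping or tipping them, and leave the two tubs of seedlings beside the saucers where they are.

Things in the scene. Friction and masses are not known exactly. Their poses are not given: they have to be found in the camera images.
- jar_yellow: White plastic sample jar, 43 mm across, 85 mm tall, about 110 g, with a yellow screw cap (44 mm across, top 24 mm) and a yellow band. Starts upright in one of the shaker's three nests (any), 8 mm deep with 2 mm play; underside 72 mm, cap top 157 mm above the bench; nests 72 mm apart in a row parallel to the grip bar. Origin: centre of its underside; z up along the jar.
- jar_red: White plastic sample jar, 43 mm across, 85 mm tall, about 110 g, with a red screw cap (44 mm across, top 24 mm) and a red band. Starts upright in one of the shaker's three nests (any), 8 mm deep with 2 mm play; underside 72 mm, cap top 157 mm above the bench; nests 72 mm apart in a row parallel to the grip bar. Origin: centre of its underside; z up along the jar.
- jar_blue: White plastic sample jar, 43 mm across, 85 mm tall, about 110 g, with a blue screw cap (44 mm across, top 24 mm) and a blue band. Starts upright in one of the shaker's three nests (any), 8 mm deep with 2 mm play; underside 72 mm, cap top 157 mm above the bench; nests 72 mm apart in a row parallel to the grip bar. Origin: centre of its underside; z up along the jar.
- saucer_yellow: Settling saucer, yellow plastic, fixed to the bench: round, 82 mm over the rim, rim 9 mm high, flat floor 4 mm above the bench and about 70 mm across inside. Origin: centre of its underside, on the bench.
- saucer_red: Settling saucer, red plastic, fixed to the bench: round, 82 mm over the rim, rim 9 mm high, flat floor 4 mm above the bench and about 70 mm across inside. Origin: centre of its underside, on the bench.
- saucer_blue: Settling saucer, blue plastic, fixed to the bench: round, 82 mm over the rim, rim 9 mm high, flat floor 4 mm above the bench and about 70 mm across inside. Origin: centre of its underside, on the bench.
- hold_bar (a joint): Hinge angle (rad) of the shaker's hold-down bar, a steel U frame lying 1 mm above the three caps. 0 = down; grows as its front is lifted up and over to the back. Over-centre spring: below 1.2 it pulls shut (about 6 N at the grip bar); past 1.2 it swings on by itself to its stop at 2.8, behind the jars, and stays, its arms then rising to 205 mm above the bench.
- bar_grip (a point): Middle of the black grip bar at the front of the hold-down bar: round, 12 mm thick, 150 mm long, free on all sides. While down: 189 mm above the bench, 32 mm above the caps, 75 mm in front of the jar row. y runs along it, parallel to hinge and jar row; while down z is up, x level towards jars and hinge. Hinge axis: 130 mm along +x, 25 mm along -z from here; lifting turns about +y.
- tub_yellow: Yellow plastic tub of soil with seedlings, 87 mm across the rim, 60 mm tall, seedlings to about 105 mm; stands loose on the bench. Origin: centre of its underside. Not to be moved.
- tub_white: White plastic tub of soil with seedlings, 87 mm across the rim, 60 mm tall, seedlings to about 105 mm; stands loose on the bench. Origin: centre of its underside. Not to be moved.
There are look-alikes about, which are no part of the job. Several things have the shape of the saucer_red; the one meant has the colours described above.

How it is judged:
By the outcome, as a careful person would: the job done as asked, in the order asked, and still so for the second after the job is handed in, with the robot touching nothing.
It also fails if it takes over 112 s, if anything falls off the work surface, if the arm or the gripper's body presses on something with over 40 N, if the wrist force passes 120 N, or if a joint passes its speed limit or range.

## Working session

There is one attempt and no reset: what is moved stays moved. The work goes in short steps, Python scripts to look and compute and a tool call to move; the robot and the scene stay as the last step left them, time stands still between calls to the robot, and variables do not carry over. Pictures are saved under pics/ and viewed, at most 14 in all, crops included, and the job is handed in when it is done.

Besides the shell and the picture viewer there is one more tool, called after "Emit:" in YAML: its name, and indented under it one key for each argument. drive_tool: Moves the arm, as the interface text tells. Its arguments: {"type":"object","properties":{"targets":{"type":"array"},"gripper":{"type":"number"},"newtons":{"type":"number"}},"required":["targets"]}

```bash
mkdir -p pics; ls; python3 - <<'E'
from bench import bot, optics
import cv2
print(bot.sense())
for n in ("scene","top"):
    im=optics.grab_frame(n); cv2.imwrite(f"pics/{n}0.png",im[:,:,::-1])
    c=optics.get_calibration(n); print(n,c)
E
```

```text
pics
{'time_s': 0.0, 'joint_positions': array([-1.3487811 ,  0.57655754,  0.0248381 ,  1.43791538, -0.01500564,
        1.12897771, -0.0564583 ]), 'qd': array([ 0.00032779,  0.00032892,  0.00124029, -0.00192648,  0.00135661,
       -0.00043442, -0.00028046]), 'joint_efforts': array([ 5.38177716e-06, -7.65765452e+01,  2.25032285e+00, -2.85958368e+01,
        1.52866269e-02,  1.28608098e-02,  1.44135737e-05]), 'tcp_pos': array([203.0658064 , 643.21436062, 205.42285259]), 'orientation': array([-4.78355244e-01, -3.10478187e+00,  2.61409186e-03]), 'contact_force': array([-0.20447186,  0.07517839,  1.0114764 ]), 'torque': array([-0.07936498,  0.01056111,  0.00745224]), 'grasp_force': 0.0, 'gripper_width': 1.0022809596882656}
scene {'intrinsics': array([[517.35633382,   0.        , 316.15005692],
       [  0.        , 517.35633382, 236.29409864],
       [  0.        ,   0.        ,   1.        ]]), 'cam_to_world': array([[-4.32618427e-04, -8.16048920e-01,  5.77982675e-01,
         1.13921688e+03],
       [ 9.99990513e-01,  2.15214550e-03,  3.78708641e-03,
        -9.87541426e+01],
       [-4.33435059e-03,  5.77978830e-01,  8.16040247e-01,
         1.05143227e+03],
       [ 0.00000000e+00,  0.00000000e+00,  0.00000000e+00,
         1.00000000e+00]])}
top {'intrinsics': array([[573.49996335,   0.        , 313.51355381],
       [  0.        , 573.49996335, 237.60289874],
       [  0.        ,   0.        ,   1.        ]]), 'cam_to_world': array([[ 6.26705622e-03,  9.80474765e-01, -1.96545054e-01,
         2.73789743e+02],
       [-9.99980362e-01,  6.14531568e-03, -1.22926626e-03,
        -9.89149074e+01],
       [ 2.56685822e-06,  1.96548898e-01,  9.80494024e-01,
         1.30245473e+03],
       [ 0.00000000e+00,  0.00000000e+00,  0.00000000e+00,
         1.00000000e+00]])}
```

View pics/scene0.png

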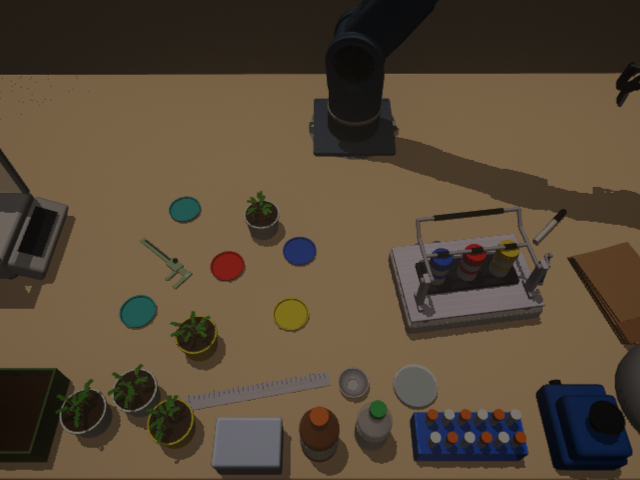

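View pics/top0.png

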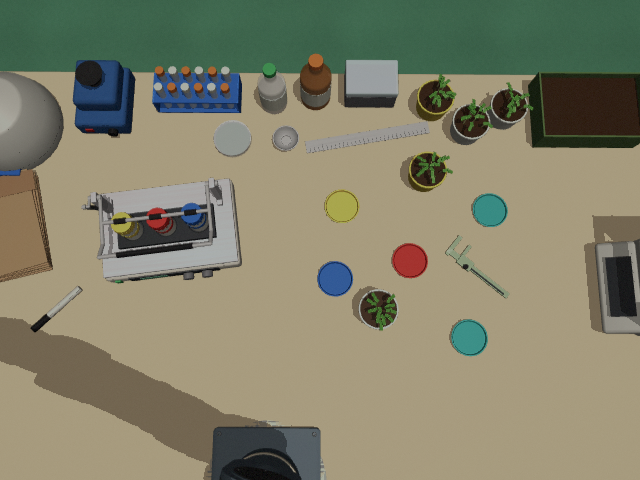

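The views show the shaker left of centre in the top view (grip bar from (115,255) to (192,247), caps at (121,222), (157,218) and (191,213)). The saucers are at yellow (341,207), red (410,261) and blue (335,279), and the tubs beside them are at (428,172) and (378,310).

```bash
cat > h.py <<'E'
import numpy as np, cv2
from bench import bot, optics
def ray(n,px,cal=None):
    c=cal or optics.get_calibration(n); K=c["intrinsics"];T=c["cam_to_world"]
    p=np.linalg.inv(K)@[px[0],px[1],1]; d=T[:3,:3]@[p[0],-p[1],-p[2]]
    return T[:3,3],d/np.linalg.norm(d)
def onz(n,px,z,cal=None):
    o,d=ray(n,px,cal); return o+d*(z-o[2])/d[2]
HUE={'yellow':[(22,34)],'red':[(0,5),(172,180)],'blue':[(108,128)]}
def blobs(im,col,amin=40,s=150,v=60):
    h=cv2.cvtColor(im,cv2.COLOR_RGB2HSV); m=0
    for a,b in HUE[col]: m=m|cv2.inRange(h,(a,s,v),(b,255,255))
    n,l,st,ce=cv2.connectedComponentsWithStats(m)
    return [(st[i].tolist(),ce[i].round(1)) for i in range(1,n) if st[i][4]>=amin]
E
python3 - <<'E'
from h import *
for n in("scene","top"):
    im=cv2.imread(f"pics/{n}0.png")[:,:,::-1].copy()
    for c in HUE:
        for st,ce in blobs(im,c): print(n,c,st,ce,onz(n,ce,7).round(),onz(n,ce,157).round())
    h=im.max(2)
    r=(slice(236,265),slice(105,205)) if n=="top" else (slice(200,230),slice(425,515))
    m=(h[r]<30).astype(np.uint8); k,l,st,ce=cv2.connectedComponentsWithStats(m)
    for i in range(1,k):
        if st[i][4]>40:
            ys,xs=np.where(l==i); p=np.c_[xs+r[1].start,ys+r[0].start]
            q=np.array([onz(n,x,189)[:2] for x in p]); mu=q.mean(0); w,v=np.linalg.eigh(np.cov((q-mu).T)); t=(q-mu)@v[:,1]
            print(n,'bar',st[i],mu.round(1),v[:,1],t.min(),t.max(), 'mid',mu+v[:,1]*(t.min()+t.max())/2)
E
```

```text
scene yellow [499, 240, 16, 6, 48] [506.  242.1] [418. 361.   7.] [522. 295. 157.]
scene yellow [501, 249, 19, 8, 99] [510.8 252.7] [449. 366.   7.] [548. 300. 157.]
scene yellow [273, 298, 36, 32, 899] [290.5 313.9] [ 612. -161.    7.] [ 688. -152.  157.]
scene yellow [211, 327, 6, 17, 42] [214.2 335.4] [ 664. -326.    7.] [ 732. -293.  157.]
scene yellow [178, 345, 32, 9, 87] [193.5 350.1] [ 698. -366.    7.] [ 761. -328.  157.]
scene yellow [168, 399, 26, 46, 167] [184.6 424.2] [ 852. -363.    7.] [ 894. -325.  157.]
scene yellow [147, 414, 10, 29, 81] [149.9 428.8] [ 861. -429.    7.] [ 901. -382.  157.]
scene red [466, 244, 15, 6, 47] [472.3 246.1] [430. 277.   7.] [532. 223. 157.]
scene red [210, 251, 34, 29, 761] [226.9 265.3] [ 484. -316.    7.] [ 578. -285.  157.]
scene red [466, 252, 20, 10, 126] [476.7 256.3] [459. 282.   7.] [557. 228. 157.]
scene blue [284, 239, 31, 25, 570] [299.2 251.2] [ 444. -145.    7.] [ 544. -138.  157.]
scene blue [434, 256, 19, 10, 104] [443.7 260.9] [472. 201.   7.] [568. 158. 157.]
scene blue [547, 386, 57, 75, 693] [570.2 399. ] [803. 409.   
[... 1583 characters left out ...]
op blue [73, 61, 46, 44, 597] [100.6  86.9] [904. 423.   7.] [831. 362. 157.]
top blue [153, 73, 87, 40, 1861] [198.7  95.3] [884. 183.   7.] [813. 151. 157.]
top blue [76, 93, 52, 34, 438] [104.7 116. ] [829. 407.   7.] [764. 348. 157.]
top blue [0, 169, 20, 7, 86] [  9.8 172.4] [686. 620.   7.] [638. 536. 157.]
top blue [181, 204, 20, 7, 89] [190.1 206.8] [605. 191.   7.] [566. 157. 157.]
top blue [181, 213, 22, 12, 166] [192.  218.5] [577. 185.   7.] [542. 152. 157.]
top blue [318, 262, 35, 34, 939] [334.7 278.5] [ 439. -146.    7.] [ 420. -141.  157.]
top bar [ 12   8  76  14 286] [469.7 213.8] [-0.13657111  0.99063027] -71.87748824451087 76.15421545766291 mid [469.36732793 215.90590389]
```

```bash
python3 - <<'E'
from h import *
from scipy.spatial.transform import Rotation as R
s=bot.sense(); M=R.from_rotvec(s['orientation']).as_matrix(); print(M.round(3))
y=M[:,1]; a=np.degrees(np.arctan2(y[1],y[0])); b=np.degrees(np.arctan2(.137,.99))
print('tool y yaw',a,'bar x yaw',b,'turn',(b-a+90)%180-90)
print('tubs',onz('top',(378,309),55).round(),onz('top',(427,171),55).round(), onz('scene',(263,218),55).round(), onz('scene',(196,337),55).round())
c=optics.get_calibration('wrist'); T=c['cam_to_world']; print('cam in tool',M.T@(T[:3,3]-s['tcp_pos']))
print((M.T@T[:3,:3]).round(2), c['intrinsics'][0,0])
E
```

```text
[[-0.954  0.301 -0.   ]
 [ 0.301  0.954 -0.001]
 [-0.    -0.001 -1.   ]]
tool y yaw 72.47970299944552 bar x yaw 7.878771128372833 turn -64.60093187107269
tubs [ 367. -238.   55.] [ 680. -354.   55.] [ 379. -232.   55.] [ 689. -353.   55.]
cam in tool [  76.80834332   -0.76269666 -167.52829816]
[[-0.    0.95  0.3 ]
 [ 1.    0.    0.  ]
 [ 0.    0.3  -0.95]] 338.9838832107295
```

Emit:
drive_tool:
  targets:
    - {"offset": [0.022,-0.0356,0.0033],"delta_rot": [0,0,-0.094]}
    - {"offset": [0.022,-0.0356,0.0033],"delta_rot": [0,0,-0.094]}
    - {"offset": [0.022,-0.0356,0.0033],"delta_rot": [0,0,-0.094]}
    - {"offset": [0.022,-0.0356,0.0033],"delta_rot": [0,0,-0.094]}
    - {"offset": [0.022,-0.0356,0.0033],"delta_rot": [0,0,-0.094]}
    - {"offset": [0.022,-0.0356,0.0033],"delta_rot": [0,0,-0.094]}
    - {"offset": [0.022,-0.0356,0.0033],"delta_rot": [0,0,-0.094]}
    - {"offset": [0.022,-0.0356,0.0033],"delta_rot": [0,0,-0.094]}
    - {"offset": [0.022,-0.0356,0.0033],"delta_rot": [0,0,-0.094]}
    - {"offset": [0.022,-0.0356,0.0033],"delta_rot": [0,0,-0.094]}
    - {"offset": [0.022,-0.0356,0.0033],"delta_rot": [0,0,-0.094]}
    - {"offset": [0.022,-0.0356,0.0033],"delta_rot": [0,0,-0.094]}
    - {"offset": [0,0,0],"delta_rot": [0,0,0]}

```text
time_s: 1.72
tcp_pos: [468.7, 213.1, 246.1]
orientation: [2.071, 2.36, -0.0]
contact_force: [0.8, -0.2, -0.6]
gripper_width: 0.998
grasp_force: 0.0
```

```bash
python3 - <<'E'
from h import *
s=bot.sense(); print(s['time_s'],s['tcp_pos'],s['orientation'],s['joint_positions'])
c=optics.get_calibration('wrist'); im=optics.grab_frame('wrist'); cv2.imwrite('pics/w1.png',im[:,:,::-1])
np.savez('w1.npz',**c)
E
```

```text
1.725 [468.74057207 213.08395716 246.11917903] [ 2.07109420e+00  2.36029641e+00 -4.28172199e-04] [-0.81832574  0.32076378  0.41007148  1.80350681 -0.14404634  1.04649878
 -0.22427177]
```

View pics/w1.png

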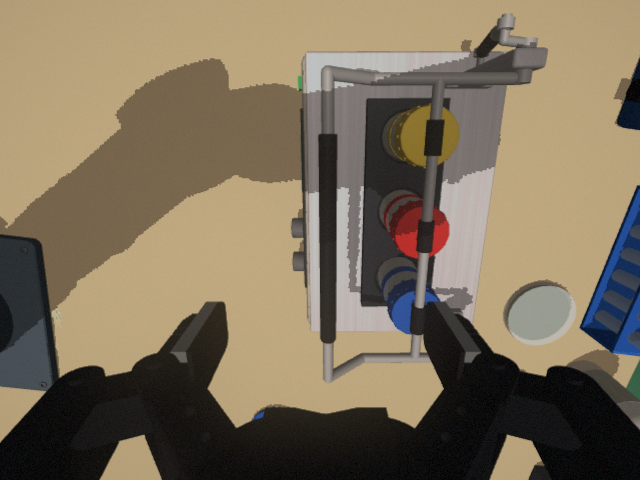

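The wrist view shows the bar vertical at column 328 (rows 134–343), parallel to the finger pads, with the cap tops at about (430,136), (420,230) and (412,307).

```bash
python3 - <<'E'
from h import *
c=dict(np.load('w1.npz')); im=cv2.imread('pics/w1.png')[:,:,::-1].copy()
g=im.max(2)
ends=[onz('wrist',p,189,c) for p in((328,134),(328,343))]; print(np.round(ends,1),'mid',np.mean(ends,0).round(1))
h=cv2.cvtColor(im,cv2.COLOR_RGB2HSV)
for col in HUE:
    m=0
    for a,b in HUE[col]: m=m|cv2.inRange(h,(a,140,115),(b,255,255))
    m[:,:388]=0;m[:,470:]=0;m[345:]=0
    cs=np.vstack([k for k in cv2.findContours(m,0,1)[0] if cv2.contourArea(k)>40])
    (cx,cy),r=cv2.minEnclosingCircle(cs); print(col,cx,cy,r,onz('wrist',(cx,cy),157,c).round(1))
d=(ends[0]-ends[1])[:2]; print(d/np.linalg.norm(d),np.linalg.norm(d))
E
```

```text
[[460.  288.5 189. ]
 [480.  136.7 189. ]] mid [470.  212.6 189. ]
yellow 429.6165771484375 135.3251190185547 31.327831268310547 [533.2 297.  157. ]
red 420.66217041015625 232.09458923339844 28.51115608215332 [542.3 224.8 157. ]
blue 415.93011474609375 311.8870849609375 24.698646545410156 [553.3 155.  157. ]
[-0.13073091  0.99141789] 153.13830345985653
```

Emit:
drive_tool:
  targets:
    - {"offset": [0.0013,0,-0.038],"delta_rot": [0,0,0]}
    - {"offset": [0,0,-0.038],"delta_rot": [0,0,0]}
    - {"offset": [0,0,0],"delta_rot": [0,0,0]}

```text
time_s: 2.15
tcp_pos: [466.2, 216.9, 167.8]
orientation: [-2.06, -2.369, 0.008]
contact_force: [-1.0, 0.1, 0.4]
gripper_width: 1.0
grasp_force: 0.0
```

Emit:
drive_tool:
  targets:
    - {"offset": [0,0,0],"delta_rot": [0,0,0]}
    - {"offset": [0,0,0],"delta_rot": [0,0,0]}
    - {"offset": [0,0,0],"delta_rot": [0,0,0]}
    - {"offset": [0,0,0],"delta_rot": [0,0,0]}
    - {"offset": [0,0,0],"delta_rot": [0,0,0]}
    - {"offset": [0,0,0],"delta_rot": [0,0,0]}
  gripper: 0
  newtons: 40

```text
time_s: 2.9
tcp_pos: [468.6, 216.5, 170.0]
orientation: [2.064, 2.368, 0.0]
contact_force: [-0.1, 0.5, 0.3]
gripper_width: -0.001
grasp_force: 0.6
```

```bash
python3 - <<'E'
import numpy as np
r=np.hypot(130,25);a0=np.arctan2(25,-130)
th=np.r_[0:2.71:.15]; a=a0-th
p=np.c_[r*np.cos(a),r*np.sin(a)]; u=np.array([.991,.131])
for t,d in zip(th[1:],np.diff(p,axis=0)): print(round(t,2),(d[0]*u/1000).round(4),round(d[1]/1000,4))
E
```

```text
0.15 [0.0051 0.0007] 0.0191
0.3 [0.0079 0.001 ] 0.0182
0.45 [0.0105 0.0014] 0.0168
0.6 [0.0129 0.0017] 0.015
0.75 [0.015 0.002] 0.0129
0.9 [0.0167 0.0022] 0.0105
1.05 [0.0181 0.0024] 0.0078
1.2 [0.019  0.0025] 0.005
1.35 [0.0196 0.0026] 0.0021
1.5 [0.0196 0.0026] -0.0009
1.65 [0.0193 0.0026] -0.0038
1.8 [0.0185 0.0024] -0.0067
1.95 [0.0173 0.0023] -0.0094
2.1 [0.0157 0.0021] -0.0119
2.25 [0.0138 0.0018] -0.0142
2.4 [0.0115 0.0015] -0.0161
2.55 [0.009  0.0012] -0.0176
2.7 [0.0063 0.0008] -0.0188
```

```bash
python3 - <<'E'
from h import *
s=bot.sense(); print(s['tcp_pos'],s['gripper_width'],s['grasp_force'],s['contact_force'])
im=optics.grab_frame('wrist'); a=optics.grab_frame('scene')[150:330,370:570]
cv2.imwrite('pics/w2.png',np.hstack([cv2.resize(im,(400,300)),cv2.resize(a,(400,300))])[:,:,::-1])
E
```

```text
[468.56490355 216.52309488 169.97678586] -0.0005290766493968091 0.6248798780143261 [-0.12346861  0.48035083  0.3111743 ]
```

View pics/w2.png

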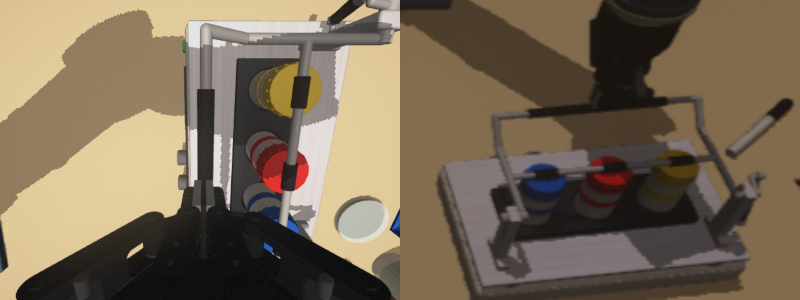

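The fingers read fully shut, at the bar in both views (wrist crop (205,190)). I'll lift a little to see whether the bar comes along.

Emit:
drive_tool:
  targets:
    - {"offset": [0.0026,0.0004,0.0095],"delta_rot": [0,0,0]}
    - {"offset": [0.0026,0.0004,0.0095],"delta_rot": [0,0,0]}
    - {"offset": [0.004,0.0005,0.009],"delta_rot": [0,0,0]}
    - {"offset": [0.004,0.0005,0.009],"delta_rot": [0,0,0]}
    - {"offset": [0,0,0],"delta_rot": [0,0,0]}

```text
time_s: 3.62
tcp_pos: [482.5, 218.4, 207.6]
orientation: [2.064, 2.368, 0.002]
contact_force: [0.4, -0.7, 0.1]
gripper_width: 0.002
grasp_force: 0.0
```

```bash
python3 - <<'E'
from h import *
s=bot.sense(); print(s['tcp_pos'],s['gripper_width'],s['grasp_force'],s['contact_force'])
im=optics.grab_frame('wrist')[60:460,150:550]; a=optics.grab_frame('scene')[150:330,370:570]
cv2.imwrite('pics/w3.png',np.hstack([cv2.resize(im,(400,400)),cv2.resize(a,(400,400))])[:,:,::-1])
E
```

```text
[482.50566855 218.44939059 207.63967164] 0.0018119587471342319 0.0 [ 0.38534171 -0.67151864  0.09944214]
```

View pics/w3.png

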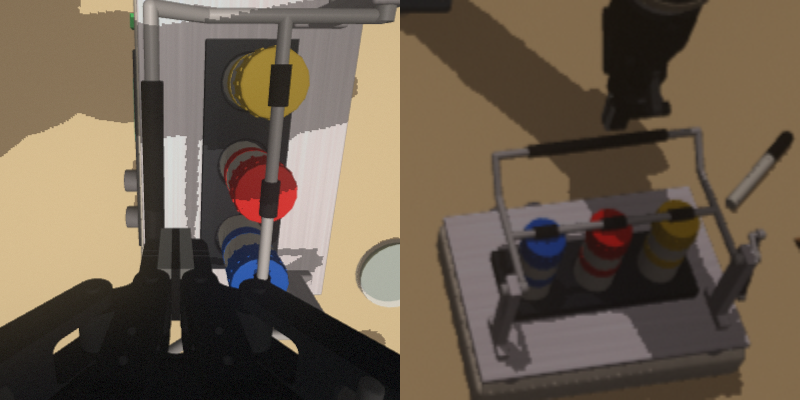

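The bar stayed down: the shut fingertips at crop (175,240) are above and to the right of it. I'll check the tip height against both cameras.

```bash
python3 - <<'E'
from h import *
s=bot.sense(); print(s['tcp_pos'],s['gripper_width'])
def proj(n,P):
    c=optics.get_calibration(n);K=c["intrinsics"];T=c["cam_to_world"]
    q=T[:3,:3].T@(np.array(P)-T[:3,3]); return (K@[q[0],-q[1],-q[2]])[:2]/-q[2]
for n in('scene','wrist'):
    for dz in (0,19,40): print(n,dz,proj(n,s['tcp_pos']+[0,0,dz]).round(1))
    print(n,'bar',proj(n,[470,213,189]).round(1))
a=optics.grab_frame('scene')[150:270,420:540]; t=optics.grab_frame('top')[190:290,90:210]
cv2.imwrite('pics/w4.png',np.hstack([cv2.resize(a,(400,400),interpolation=2),cv2.resize(t,(400,400),interpolation=2)])[:,:,::-1])
E
```

```text
[481.6013384  218.24113177 206.7750234 ] -0.003064049967778919
scene 0 [471.6 212.5]
scene 19 [473.8 206.7]
scene 40 [476.4 200.2]
scene bar [466.1 213.3]
wrist 0 [326.7 281.9]
wrist 19 [326.8 298.2]
wrist 40 [326.9 321. ]
wrist bar [306. 275.]
```

View pics/w4.png

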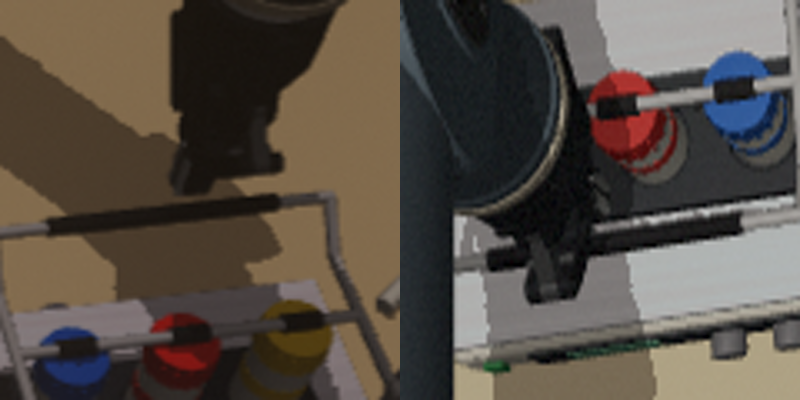

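In the scene view the shut tips are at about (475,207), roughly 15–19 mm above the projected TCP. The pads probably closed over the top of the bar and slipped off, so I'll regrip about 18 mm deeper.

Emit:
drive_tool:
  targets:
    - {"offset": [-0.012,-0.004,0.0],"delta_rot": [0,0,0]}
    - {"offset": [0,0,0],"delta_rot": [0,0,0]}
    - {"offset": [0,0,0],"delta_rot": [0,0,0]}
    - {"offset": [0,0,0],"delta_rot": [0,0,0]}
    - {"offset": [0,0,-0.027],"delta_rot": [0,0,0]}
    - {"offset": [0,0,-0.028],"delta_rot": [0,0,0]}
    - {"offset": [0,0,0],"delta_rot": [0,0,0]}
  gripper: 1

```text
time_s: 4.7
tcp_pos: [468.7, 213.8, 150.5]
orientation: [-2.064, -2.367, 0.005]
contact_force: [-0.8, -0.6, 2.3]
gripper_width: 1.0
grasp_force: 0.0
```

Emit:
drive_tool:
  targets:
    - {"offset": [0,0,0],"delta_rot": [0,0,0]}
    - {"offset": [0,0,0],"delta_rot": [0,0,0]}
    - {"offset": [0,0,0],"delta_rot": [0,0,0]}
    - {"offset": [0,0,0],"delta_rot": [0,0,0]}
    - {"offset": [0,0,0],"delta_rot": [0,0,0]}
    - {"offset": [0,0,0],"delta_rot": [0,0,0]}
  gripper: 0
  newtons: 40

```text
time_s: 5.45
tcp_pos: [470.3, 214.5, 152.4]
orientation: [2.064, 2.368, 0.002]
contact_force: [0.3, -0.1, 5.2]
gripper_width: 0.12
grasp_force: 39.2
```

The bar is gripped (width 0.12, 39 N). Next I follow the arc.

Emit:
drive_tool:
  targets:
    - {"offset": [0.0051,0.0007,0.0191],"delta_rot": [0,0,0]}
    - {"offset": [0.0079,0.001,0.0182],"delta_rot": [0,0,0]}
    - {"offset": [0.0105,0.0014,0.0168],"delta_rot": [0,0,0]}
    - {"offset": [0.0129,0.0017,0.015],"delta_rot": [0,0,0]}
    - {"offset": [0.015,0.002,0.0129],"delta_rot": [0,0,0]}

```text
time_s: 6.08
tcp_pos: [515.4, 220.6, 233.1]
orientation: [-2.058, -2.363, 0.015]
contact_force: [-18.6, -2.5, 13.0]
gripper_width: 0.12
grasp_force: 39.9
```

Emit:
drive_tool:
  targets:
    - {"offset": [0.0167,0.0022,0.0105],"delta_rot": [0,0,0]}
    - {"offset": [0.0181,0.0024,0.0078],"delta_rot": [0,0,0]}
    - {"offset": [0.019,0.0025,0.005],"delta_rot": [0,0,0]}
    - {"offset": [0.0196,0.0026,0.0021],"delta_rot": [0,0,0]}
    - {"offset": [0.0196,0.0026,-0.0009],"delta_rot": [0,0,0]}

```text
time_s: 6.7
tcp_pos: [613.9, 234.0, 258.7]
orientation: [-2.063, -2.368, 0.0]
contact_force: [-2.4, 0.9, 3.6]
gripper_width: 0.117
grasp_force: 42.8
```

Emit:
drive_tool:
  targets:
    - {"offset": [0.0193,0.0026,-0.0038],"delta_rot": [0,0,0]}
    - {"offset": [0.0185,0.0024,-0.0067],"delta_rot": [0,0,0]}
    - {"offset": [0.0173,0.0023,-0.0094],"delta_rot": [0,0,0]}
    - {"offset": [0.0157,0.0021,-0.0119],"delta_rot": [0,0,0]}
    - {"offset": [0.0138,0.0018,-0.0142],"delta_rot": [0,0,0]}
    - {"offset": [0.0115,0.0015,-0.0161],"delta_rot": [0,0,0]}
    - {"offset": [0.009,0.0012,-0.0176],"delta_rot": [0,0,0]}

```text
time_s: 7.58
tcp_pos: [719.6, 247.8, 177.2]
orientation: [-2.063, -2.368, 0.0]
contact_force: [-0.5, 3.1, -1.6]
gripper_width: 0.119
grasp_force: 44.7
```

Emit:
drive_tool:
  targets:
    - {"offset": [0,0,0],"delta_rot": [0,0,0]}
    - {"offset": [0,0,0],"delta_rot": [0,0,0]}
    - {"offset": [0,0,0],"delta_rot": [0,0,0]}
    - {"offset": [0,0,0.02],"delta_rot": [0,0,0]}
    - {"offset": [0,0,0.05],"delta_rot": [0,0,0]}
    - {"offset": [0,0,0.05],"delta_rot": [0,0,0]}
  gripper: 1

```text
time_s: 8.32
tcp_pos: [718.8, 247.0, 300.7]
orientation: [2.064, 2.368, -0.0]
contact_force: [0.5, 0.2, 0.2]
gripper_width: 1.0
grasp_force: 0.0
```

Emit:
drive_tool:
  targets:
    - {"offset": [-0.044,-0.005,-0.01],"delta_rot": [0,0,0]}
    - {"offset": [-0.044,-0.005,-0.01],"delta_rot": [0,0,0]}
    - {"offset": [-0.044,-0.005,-0.01],"delta_rot": [0,0,0]}
    - {"offset": [-0.044,-0.006,-0.01],"delta_rot": [0,0,0]}
    - {"offset": [0,0,0],"delta_rot": [0,0,0]}
  gripper: 0.8

```text
time_s: 8.95
tcp_pos: [539.6, 225.8, 259.0]
orientation: [-2.062, -2.368, 0.002]
contact_force: [0.7, -0.1, 1.1]
gripper_width: 0.8
grasp_force: 0.0
```

```bash
python3 - <<'E'
from h import *
s=bot.sense(); print(s['tcp_pos'],s['orientation'],s['time_s'])
c=optics.get_calibration('wrist'); np.savez('w5.npz',**c)
w=optics.grab_frame('wrist'); cv2.imwrite('pics/w5raw.png',w[:,:,::-1])
a=optics.grab_frame('scene')[150:330,360:600]
cv2.imwrite('pics/w5.png',np.hstack([cv2.resize(w,(400,300)),cv2.resize(a,(400,300))])[:,:,::-1])
E
```

```text
[539.61479986 225.75173067 259.03083403] [-2.06157248e+00 -2.36754367e+00  1.80557521e-03] 8.95
```

View pics/w5.png

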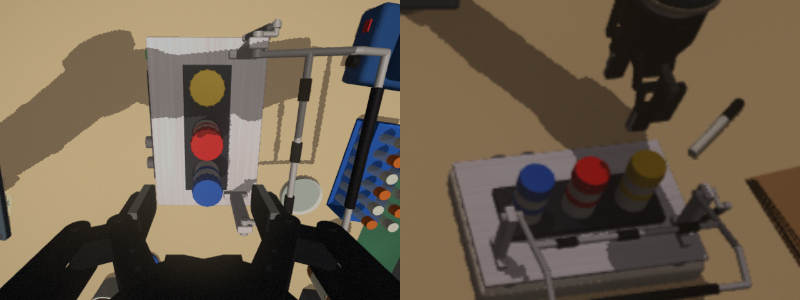

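The bar lies open at the back. The caps show unobstructed in the wrist view (yellow (207,88), red (207,145), blue (207,193), half scale). I'll measure them once more.

```bash
python3 - <<'E'
from h import *
c=dict(np.load('w5.npz')); im=cv2.imread('pics/w5raw.png')[:,:,::-1].copy()
h=cv2.cvtColor(im,cv2.COLOR_RGB2HSV)
for col in HUE:
    m=0
    for a,b in HUE[col]: m=m|cv2.inRange(h,(a,140,60),(b,255,255))
    m[:,:280]=0;m[:,380:]=0;m[345:]=0
    k=max(cv2.findContours(m,0,1)[0],key=cv2.contourArea)
    x,y,w,hh=cv2.boundingRect(k); r=w/2; p=(x+r,y+hh-1-r+.5)
    print(col,(x,y,w,hh),onz('wrist',p,157,c).round(1), 44*c['intrinsics'][0,0]/w)
E
```

```text
yellow (302, 110, 59, 61) [533.6 296.6 157. ] 252.80154002156098
red (304, 201, 54, 56) [543.1 227.1 157. ] 276.2090900235574
blue (307, 288, 49, 42) [553.3 158.5 157. ] 304.3936910463694
```

Emit:
drive_tool:
  targets:
    - {"offset": [0.002,0.0,-0.03],"delta_rot": [0,0,0]}
    - {"offset": [0,0,-0.04],"delta_rot": [0,0,0]}
    - {"offset": [0,0,-0.03],"delta_rot": [0,0,0]}
    - {"offset": [0,0,0],"delta_rot": [0,0,0]}
    - {"offset": [0,0,0],"delta_rot": [0,0,0]}

```text
time_s: 9.68
tcp_pos: [546.7, 226.4, 159.9]
orientation: [2.064, 2.367, 0.002]
contact_force: [0.3, -0.1, 1.0]
gripper_width: 0.802
grasp_force: 0.0
```

Emit:
drive_tool:
  targets:
    - {"offset": [0,0,-0.02],"delta_rot": [0,0,0]}
    - {"offset": [0,0,-0.02],"delta_rot": [0,0,0]}
    - {"offset": [0,0,-0.02],"delta_rot": [0,0,0]}
    - {"offset": [0,0,0],"delta_rot": [0,0,0]}
    - {"offset": [0,0,0],"delta_rot": [0,0,0]}

```text
time_s: 10.3
tcp_pos: [546.3, 226.6, 100.3]
orientation: [2.064, 2.367, 0.003]
contact_force: [0.5, 0.3, -0.1]
gripper_width: 0.799
grasp_force: 0.0
```

```bash
python3 - <<'E'
from h import *
s=bot.sense(); print(s['tcp_pos'],s['orientation'],s['time_s'])
w=optics.grab_frame('wrist')
a=optics.grab_frame('scene')[150:330,360:600]
cv2.imwrite('pics/w6.png',np.hstack([cv2.resize(w,(400,300)),cv2.resize(a,(400,300))])[:,:,::-1])
E
```

```text
[546.3236024  226.56836631 100.25748164] [2.06373227 2.36741843 0.00326124] 10.3
```

View pics/w6.png

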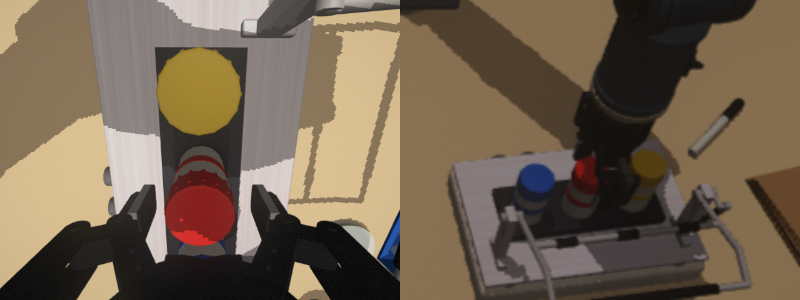

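The red cap is between the pads, 3 mm off centre (cap centre column 200, pads 205). I'll shift 3 mm, close and lift.

Emit:
drive_tool:
  targets:
    - {"offset": [-0.003,0,0],"delta_rot": [0,0,0]}
    - {"offset": [0,0,0],"delta_rot": [0,0,0]}
    - {"offset": [0,0,0],"delta_rot": [0,0,0]}

```text
time_s: 10.78
tcp_pos: [542.2, 226.4, 98.8]
orientation: [2.064, 2.368, 0.0]
contact_force: [-0.4, -0.2, 0.3]
gripper_width: 0.802
grasp_force: 0.0
```

Emit:
drive_tool:
  targets:
    - {"offset": [0,0,0],"delta_rot": [0,0,0]}
    - {"offset": [0,0,0],"delta_rot": [0,0,0]}
    - {"offset": [0,0,0],"delta_rot": [0,0,0]}
    - {"offset": [0,0,0],"delta_rot": [0,0,0]}
  gripper: 0
  newtons: 40

```text
time_s: 11.28
tcp_pos: [542.4, 226.3, 98.9]
orientation: [2.064, 2.368, 0.001]
contact_force: [-0.5, -0.2, 4.2]
gripper_width: 0.5
grasp_force: 40.2
```

Emit:
drive_tool:
  targets:
    - {"offset": [0,0,0.01],"delta_rot": [0,0,0]}
    - {"offset": [0,0,0.02],"delta_rot": [0,0,0]}
    - {"offset": [0,0,0.04],"delta_rot": [0,0,0]}
    - {"offset": [0,0,0.05],"delta_rot": [0,0,0]}
    - {"offset": [0,0,0.03],"delta_rot": [0,0,0]}
    - {"offset": [0,0,0],"delta_rot": [0,0,0]}

```text
time_s: 12.02
tcp_pos: [543.3, 226.4, 251.4]
orientation: [2.063, 2.367, 0.006]
contact_force: [-0.3, 0.1, -1.4]
gripper_width: 0.503
grasp_force: 41.1
```

```bash
python3 - <<'E'
from h import *
s=bot.sense(); print(s['tcp_pos'],s['orientation'],s['time_s'],s['joint_positions'])
w=optics.grab_frame('wrist')
a=optics.grab_frame('scene')[130:310,360:600]
cv2.imwrite('pics/w7.png',np.hstack([cv2.resize(w,(400,300)),cv2.resize(a,(400,300))])[:,:,::-1])
E
```

```text
[543.29331469 226.43235822 251.36892101] [2.06337815 2.3668241  0.00649271] 12.025 [-0.74138168  0.43198492  0.40847376  1.62034561 -0.18608156  1.12334411
 -0.14956891]
```

View pics/w7.png

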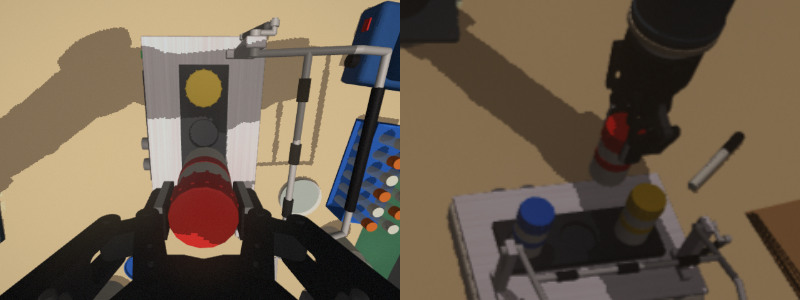

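Red is held (width 0.50). Next I carry it to its saucer at (483,−316.5).

Emit:
drive_tool:
  targets:
    - {"offset": [-0.002,-0.018,0],"delta_rot": [0,0,0]}
    - {"offset": [-0.004,-0.036,0],"delta_rot": [0,0,0]}
    - {"offset": [-0.0045,-0.041,0],"delta_rot": [0,0,0]}
    - {"offset": [-0.0045,-0.041,0],"delta_rot": [0,0,0]}
    - {"offset": [-0.0045,-0.041,0],"delta_rot": [0,0,0]}
    - {"offset": [-0.0045,-0.041,0],"delta_rot": [0,0,0]}
    - {"offset": [-0.0045,-0.041,0],"delta_rot": [0,0,0]}
    - {"offset": [-0.0045,-0.041,0],"delta_rot": [0,0,0]}
    - {"offset": [-0.0045,-0.041,0],"delta_rot": [0,0,0]}
    - {"offset": [-0.0045,-0.041,0],"delta_rot": [0,0,0]}
    - {"offset": [-0.0045,-0.041,0],"delta_rot": [0,0,0]}
    - {"offset": [-0.0045,-0.041,0],"delta_rot": [0,0,0]}
    - {"offset": [-0.0045,-0.04,0],"delta_rot": [0,0,0]}
    - {"offset": [-0.004,-0.028,0],"delta_rot": [0,0,0]}
    - {"offset": [-0.001,-0.011,0],"delta_rot": [0,0,0]}
    - {"offset": [0,0,0],"delta_rot": [0,0,0]}
    - {"offset": [0,0,0],"delta_rot": [0,0,0]}

```text
time_s: 14.25
tcp_pos: [482.0, -315.3, 248.4]
orientation: [-2.062, -2.369, -0.001]
contact_force: [0.9, -0.6, -0.9]
gripper_width: 0.507
grasp_force: 41.0
```

Emit:
drive_tool:
  targets:
    - {"offset": [0.001,-0.001,-0.03],"delta_rot": [0,0,0]}
    - {"offset": [0,0,-0.045],"delta_rot": [0,0,0]}
    - {"offset": [0,0,-0.045],"delta_rot": [0,0,0]}
    - {"offset": [0,0,-0.04],"delta_rot": [0,0,0]}
    - {"offset": [0,0,-0.03],"delta_rot": [0,0,0]}
    - {"offset": [0,0,-0.017],"delta_rot": [0,0,0]}
    - {"offset": [0,0,0],"delta_rot": [0,0,0]}
    - {"offset": [0,0,0],"delta_rot": [0,0,0]}

```text
time_s: 15.25
tcp_pos: [483.4, -318.0, 42.8]
orientation: [2.063, 2.367, 0.001]
contact_force: [-0.4, -0.6, -1.3]
gripper_width: 0.505
grasp_force: 41.0
```

Emit:
drive_tool:
  targets:
    - {"offset": [0,0,-0.004],"delta_rot": [0,0,0]}
    - {"offset": [0,0,-0.003],"delta_rot": [0,0,0]}
    - {"offset": [0,0,0],"delta_rot": [0,0,0]}
    - {"offset": [0,0,0],"delta_rot": [0,0,0]}

```text
time_s: 15.75
tcp_pos: [482.7, -317.8, 34.8]
orientation: [2.064, 2.368, -0.0]
contact_force: [-0.0, -0.3, -1.6]
gripper_width: 0.503
grasp_force: 41.0
```

Emit:
drive_tool:
  targets:
    - {"offset": [0,0,-0.002],"delta_rot": [0,0,0]}
    - {"offset": [0,0,0],"delta_rot": [0,0,0]}
    - {"offset": [0,0,0],"delta_rot": [0,0,0]}

```text
time_s: 16.12
tcp_pos: [482.7, -317.7, 32.7]
orientation: [-2.064, -2.368, 0.0]
contact_force: [0.2, 0.2, -0.6]
gripper_width: 0.508
grasp_force: 41.0
```

Emit:
drive_tool:
  targets:
    - {"offset": [0,0,-0.001],"delta_rot": [0,0,0]}
    - {"offset": [0,0,-0.001],"delta_rot": [0,0,0]}
    - {"offset": [0,0,0],"delta_rot": [0,0,0]}

```text
time_s: 16.5
tcp_pos: [482.8, -317.8, 30.8]
orientation: [2.064, 2.368, 0.0]
contact_force: [-0.6, 0.4, 2.2]
gripper_width: 0.507
grasp_force: 41.1
```

Touchdown (+2 N). I'll release and retreat, then head for blue.

Emit:
drive_tool:
  targets:
    - {"offset": [0,0,0],"delta_rot": [0,0,0]}
    - {"offset": [0,0,0],"delta_rot": [0,0,0]}
    - {"offset": [0,0,0],"delta_rot": [0,0,0]}
    - {"offset": [0,0,0.02],"delta_rot": [0,0,0]}
    - {"offset": [0,0,0.05],"delta_rot": [0,0,0]}
    - {"offset": [0,0,0.06],"delta_rot": [0,0,0]}
    - {"offset": [0,0,0.06],"delta_rot": [0,0,0]}
    - {"offset": [0,0,0.03],"delta_rot": [0,0,0]}
    - {"offset": [0,0,0],"delta_rot": [0,0,0]}
  gripper: 0.8

```text
time_s: 17.62
tcp_pos: [483.6, -318.5, 253.2]
orientation: [2.061, 2.365, 0.002]
contact_force: [-0.2, 0.5, -0.2]
gripper_width: 0.8
grasp_force: 0.0
```

```bash
python3 - <<'E'
from h import *
a=optics.grab_frame('scene')
cv2.imwrite('pics/w8.png',cv2.resize(a[180:380,130:330],(600,600))[:,:,::-1])
E
```

View pics/w8.png

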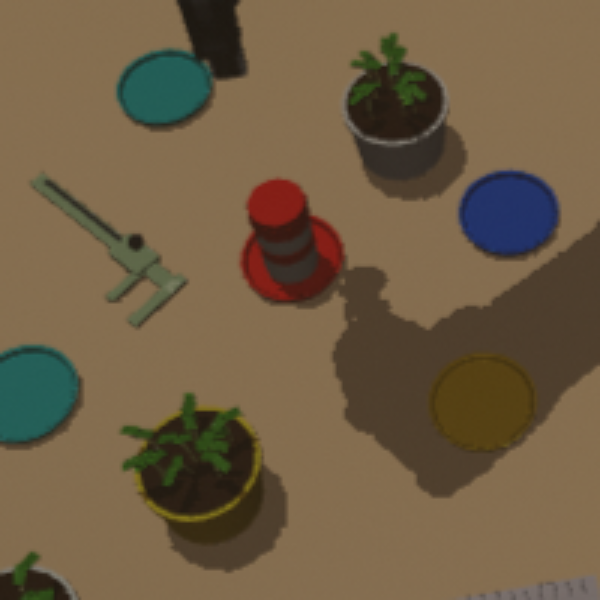

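Red stands upright and centred in its saucer at crop (292,258). Now blue at (553,156).

Emit:
drive_tool:
  targets:
    - {"offset": [0.003,0.02,0],"delta_rot": [0,0,0]}
    - {"offset": [0.006,0.042,0],"delta_rot": [0,0,0]}
    - {"offset": [0.006,0.042,0],"delta_rot": [0,0,0]}
    - {"offset": [0.006,0.042,0],"delta_rot": [0,0,0]}
    - {"offset": [0.006,0.042,0],"delta_rot": [0,0,0]}
    - {"offset": [0.006,0.042,0],"delta_rot": [0,0,0]}
    - {"offset": [0.006,0.042,0],"delta_rot": [0,0,0]}
    - {"offset": [0.006,0.042,0],"delta_rot": [0,0,0]}
    - {"offset": [0.006,0.042,0],"delta_rot": [0,0,0]}
    - {"offset": [0.006,0.042,0],"delta_rot": [0,0,0]}
    - {"offset": [0.006,0.042,0],"delta_rot": [0,0,0]}
    - {"offset": [0.005,0.027,0],"delta_rot": [0,0,0]}
    - {"offset": [0.0015,0.007,0],"delta_rot": [0,0,0]}
    - {"offset": [0,0,0],"delta_rot": [0,0,0]}
    - {"offset": [0,0,0],"delta_rot": [0,0,0]}

```text
time_s: 19.55
tcp_pos: [552.1, 154.5, 250.5]
orientation: [2.067, 2.366, -0.001]
contact_force: [0.7, -0.2, 0.6]
gripper_width: 0.8
grasp_force: 0.0
```

```bash
cat > caps.py <<'E'
from h import *
s=bot.sense(); c=optics.get_calibration('wrist'); im=optics.grab_frame('wrist'); print(s['tcp_pos'])
h=cv2.cvtColor(im,cv2.COLOR_RGB2HSV)
for col in HUE:
    m=0
    for a,b in HUE[col]: m=m|cv2.inRange(h,(a,140,60),(b,255,255))
    for k in cv2.findContours(m,0,1)[0]:
        if cv2.contourArea(k)>300:
            x,y,w,hh=cv2.boundingRect(k); r=w/2; p=(x+r,y+hh-.5-r); print(col,(x,y,w,hh),onz('wrist',p,157,c).round(1))
E
python3 caps.py
```

```text
[552.06596028 154.52021043 250.5150796 ]
yellow (309, 389, 53, 25) [580.6   7.3 157. ]
yellow (295, 0, 66, 73) [534.8 290.6 157. ]
blue (589, 242, 51, 22) [782.3 181.4 157. ]
blue (302, 208, 54, 51) [554.  156.2 157. ]
blue (533, 130, 67, 160) [749.4 161.5 157. ]
blue (598, 126, 42, 111) [778.7 199.6 157. ]
blue (593, 0, 41, 56) [726.  318.9 157. ]
```

Emit:
drive_tool:
  targets:
    - {"offset": [0.001,0.001,-0.03],"delta_rot": [0,0,0]}
    - {"offset": [0,0,-0.035],"delta_rot": [0,0,0]}
    - {"offset": [0,0,-0.035],"delta_rot": [0,0,0]}
    - {"offset": [0,0,-0.03],"delta_rot": [0,0,0]}
    - {"offset": [0,0,-0.021],"delta_rot": [0,0,0]}
    - {"offset": [0,0,0],"delta_rot": [0,0,0]}
    - {"offset": [0,0,0],"delta_rot": [0,0,0]}

```text
time_s: 20.48
tcp_pos: [553.8, 156.8, 100.7]
orientation: [2.065, 2.367, 0.002]
contact_force: [1.0, -0.8, 0.1]
gripper_width: 0.796
grasp_force: 0.0
```

Emit:
drive_tool:
  targets:
    - {"offset": [0,0,0],"delta_rot": [0,0,0]}
    - {"offset": [0,0,0],"delta_rot": [0,0,0]}
    - {"offset": [0,0,0],"delta_rot": [0,0,0]}
    - {"offset": [0,0,0],"delta_rot": [0,0,0]}
  gripper: 0

```text
time_s: 20.98
tcp_pos: [553.9, 157.4, 100.9]
orientation: [2.064, 2.368, 0.003]
contact_force: [-0.4, 0.0, 4.5]
gripper_width: 0.506
grasp_force: 39.8
```

Emit:
drive_tool:
  targets:
    - {"offset": [0,0,0.01],"delta_rot": [0,0,0]}
    - {"offset": [0,0,0.02],"delta_rot": [0,0,0]}
    - {"offset": [0,0,0.04],"delta_rot": [0,0,0]}
    - {"offset": [0,0,0.05],"delta_rot": [0,0,0]}
    - {"offset": [0,0,0.03],"delta_rot": [0,0,0]}
    - {"offset": [0,0,0],"delta_rot": [0,0,0]}
    - {"offset": [0,0,0],"delta_rot": [0,0,0]}

```text
time_s: 21.85
tcp_pos: [552.7, 157.3, 249.4]
orientation: [-2.064, -2.368, 0.001]
contact_force: [0.4, 0.6, -0.9]
gripper_width: 0.499
grasp_force: 40.9
```

Emit:
drive_tool:
  targets:
    - {"offset": [-0.006,-0.016,0],"delta_rot": [0,0,0]}
    - {"offset": [-0.013,-0.035,0],"delta_rot": [0,0,0]}
    - {"offset": [-0.014,-0.038,0],"delta_rot": [0,0,0]}
    - {"offset": [-0.014,-0.038,0],"delta_rot": [0,0,0]}
    - {"offset": [-0.014,-0.038,0],"delta_rot": [0,0,0]}
    - {"offset": [-0.014,-0.038,0],"delta_rot": [0,0,0]}
    - {"offset": [-0.014,-0.038,0],"delta_rot": [0,0,0]}
    - {"offset": [-0.012,-0.033,0],"delta_rot": [0,0,0]}
    - {"offset": [-0.008,-0.02,0],"delta_rot": [0,0,0]}
    - {"offset": [-0.002,-0.008,0],"delta_rot": [0,0,0]}
    - {"offset": [0,0,0],"delta_rot": [0,0,0]}
    - {"offset": [0,0,0],"delta_rot": [0,0,0]}

```text
time_s: 23.35
tcp_pos: [442.4, -143.8, 249.4]
orientation: [-2.062, -2.369, 0.0]
contact_force: [-0.4, 0.6, -0.9]
gripper_width: 0.505
grasp_force: 40.9
```

Emit:
drive_tool:
  targets:
    - {"offset": [0,0,-0.03],"delta_rot": [0,0,0]}
    - {"offset": [0,0,-0.045],"delta_rot": [0,0,0]}
    - {"offset": [0,0,-0.045],"delta_rot": [0,0,0]}
    - {"offset": [0,0,-0.04],"delta_rot": [0,0,0]}
    - {"offset": [0,0,-0.03],"delta_rot": [0,0,0]}
    - {"offset": [0,0,-0.015],"delta_rot": [0,0,0]}
    - {"offset": [0,0,0],"delta_rot": [0,0,0]}
    - {"offset": [0,0,0],"delta_rot": [0,0,0]}

```text
time_s: 24.35
tcp_pos: [442.7, -144.4, 45.1]
orientation: [2.063, 2.369, 0.001]
contact_force: [0.6, 0.7, -0.4]
gripper_width: 0.504
grasp_force: 40.9
```

Emit:
drive_tool:
  targets:
    - {"offset": [0,0,-0.005],"delta_rot": [0,0,0]}
    - {"offset": [0,0,-0.005],"delta_rot": [0,0,0]}
    - {"offset": [0,0,0],"delta_rot": [0,0,0]}
    - {"offset": [0,0,0],"delta_rot": [0,0,0]}

```text
time_s: 24.85
tcp_pos: [442.2, -144.8, 34.7]
orientation: [2.064, 2.368, 0.0]
contact_force: [0.4, 0.2, -0.1]
gripper_width: 0.5
grasp_force: 40.9
```

Emit:
drive_tool:
  targets:
    - {"offset": [0,0,-0.001],"delta_rot": [0,0,0]}
    - {"offset": [0,0,-0.001],"delta_rot": [0,0,0]}
    - {"offset": [0,0,0],"delta_rot": [0,0,0]}
    - {"offset": [0,0,0],"delta_rot": [0,0,0]}

```text
time_s: 25.35
tcp_pos: [442.3, -144.8, 32.8]
orientation: [2.064, 2.368, 0.0]
contact_force: [-0.5, -0.6, 4.2]
gripper_width: 0.502
grasp_force: 41.1
```

Emit:
drive_tool:
  targets:
    - {"offset": [0,0,0],"delta_rot": [0,0,0]}
    - {"offset": [0,0,0],"delta_rot": [0,0,0]}
    - {"offset": [0,0,0],"delta_rot": [0,0,0]}
    - {"offset": [0,0,0.02],"delta_rot": [0,0,0]}
    - {"offset": [0,0,0.05],"delta_rot": [0,0,0]}
    - {"offset": [0,0,0.06],"delta_rot": [0,0,0]}
    - {"offset": [0,0,0.06],"delta_rot": [0,0,0]}
    - {"offset": [0,0,0.03],"delta_rot": [0,0,0]}
    - {"offset": [0,0,0],"delta_rot": [0,0,0]}
  gripper: 0.8

```text
time_s: 26.48
tcp_pos: [443.3, -145.0, 254.7]
orientation: [2.062, 2.366, 0.004]
contact_force: [0.5, 0.0, -0.4]
gripper_width: 0.799
grasp_force: 0.0
```

Emit:
drive_tool:
  targets:
    - {"offset": [0.004,0.02,0],"delta_rot": [0,0,0]}
    - {"offset": [0.008,0.04,0],"delta_rot": [0,0,0]}
    - {"offset": [0.008,0.04,0],"delta_rot": [0,0,0]}
    - {"offset": [0.008,0.04,0],"delta_rot": [0,0,0]}
    - {"offset": [0.008,0.04,0],"delta_rot": [0,0,0]}
    - {"offset": [0.008,0.04,0],"delta_rot": [0,0,0]}
    - {"offset": [0.008,0.04,0],"delta_rot": [0,0,0]}
    - {"offset": [0.008,0.04,0],"delta_rot": [0,0,0]}
    - {"offset": [0.008,0.04,0],"delta_rot": [0,0,0]}
    - {"offset": [0.008,0.04,0],"delta_rot": [0,0,0]}
    - {"offset": [0.008,0.037,0],"delta_rot": [0,0,0]}
    - {"offset": [0.006,0.02,0],"delta_rot": [0,0,0]}
    - {"offset": [0.001,0.005,0],"delta_rot": [0,0,0]}
    - {"offset": [0,0,0],"delta_rot": [0,0,0]}
    - {"offset": [0,0,0],"delta_rot": [0,0,0]}

```text
time_s: 28.35
tcp_pos: [533.2, 295.8, 252.6]
orientation: [2.066, 2.366, -0.001]
contact_force: [-0.5, -0.3, -0.0]
gripper_width: 0.8
grasp_force: 0.0
```

```bash
python3 caps.py | grep -v blue; python3 - <<'E'
from h import *
a=optics.grab_frame('scene')
cv2.imwrite('pics/w9.png',cv2.resize(a[180:380,130:330],(600,600))[:,:,::-1])
E
```

```text
[533.20471947 295.8447474  252.62238037]
yellow (300, 201, 55, 56) [533.8 298.9 157. ]
```

View pics/w9.png

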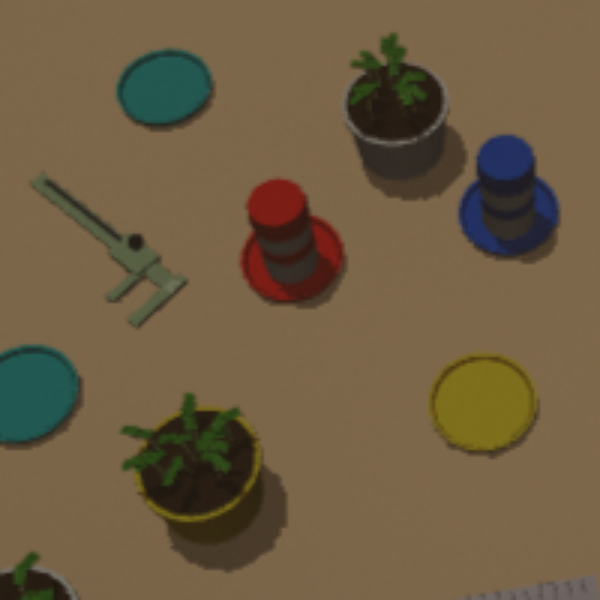

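Red and blue both stand upright in their saucers (crop (292,258) and (509,215)). Now yellow.

Emit:
drive_tool:
  targets:
    - {"offset": [0,0.001,-0.03],"delta_rot": [0,0,0]}
    - {"offset": [0,0,-0.035],"delta_rot": [0,0,0]}
    - {"offset": [0,0,-0.035],"delta_rot": [0,0,0]}
    - {"offset": [0,0,-0.03],"delta_rot": [0,0,0]}
    - {"offset": [0,0,-0.021],"delta_rot": [0,0,0]}
    - {"offset": [0,0,0],"delta_rot": [0,0,0]}
    - {"offset": [0,0,0],"delta_rot": [0,0,0]}

```text
time_s: 29.32
tcp_pos: [533.8, 298.2, 102.7]
orientation: [2.064, 2.367, 0.002]
contact_force: [0.2, -0.6, 1.1]
gripper_width: 0.798
grasp_force: 0.0
```

Emit:
drive_tool:
  targets:
    - {"offset": [0,0,0],"delta_rot": [0,0,0]}
    - {"offset": [0,0,0],"delta_rot": [0,0,0]}
    - {"offset": [0,0,0],"delta_rot": [0,0,0]}
    - {"offset": [0,0,0],"delta_rot": [0,0,0]}
  gripper: 0

```text
time_s: 29.82
tcp_pos: [533.8, 298.6, 103.0]
orientation: [2.064, 2.368, 0.003]
contact_force: [-0.6, -0.0, 5.2]
gripper_width: 0.502
grasp_force: 40.0
```

Emit:
drive_tool:
  targets:
    - {"offset": [0,0,0.01],"delta_rot": [0,0,0]}
    - {"offset": [0,0,0.02],"delta_rot": [0,0,0]}
    - {"offset": [0,0,0.04],"delta_rot": [0,0,0]}
    - {"offset": [0,0,0.05],"delta_rot": [0,0,0]}
    - {"offset": [0,0,0.03],"delta_rot": [0,0,0]}
    - {"offset": [0,0,0],"delta_rot": [0,0,0]}
    - {"offset": [0,0,0],"delta_rot": [0,0,0]}

```text
time_s: 30.7
tcp_pos: [532.7, 298.2, 251.3]
orientation: [-2.064, -2.368, 0.001]
contact_force: [-0.5, -0.4, -1.2]
gripper_width: 0.506
grasp_force: 41.0
```

Emit:
drive_tool:
  targets:
    - {"offset": [0.003,-0.018,0],"delta_rot": [0,0,0]}
    - {"offset": [0.006,-0.035,0],"delta_rot": [0,0,0]}
    - {"offset": [0.007,-0.04,0],"delta_rot": [0,0,0]}
    - {"offset": [0.007,-0.04,0],"delta_rot": [0,0,0]}
    - {"offset": [0.007,-0.04,0],"delta_rot": [0,0,0]}
    - {"offset": [0.007,-0.04,0],"delta_rot": [0,0,0]}
    - {"offset": [0.007,-0.04,0],"delta_rot": [0,0,0]}
    - {"offset": [0.007,-0.04,0],"delta_rot": [0,0,0]}
    - {"offset": [0.007,-0.04,0],"delta_rot": [0,0,0]}
    - {"offset": [0.007,-0.04,0],"delta_rot": [0,0,0]}
    - {"offset": [0.007,-0.04,0],"delta_rot": [0,0,0]}
    - {"offset": [0.005,-0.03,0],"delta_rot": [0,0,0]}
    - {"offset": [0.003,-0.017,0],"delta_rot": [0,0,0]}
    - {"offset": [0,0,0],"delta_rot": [0,0,0]}
    - {"offset": [0,0,0],"delta_rot": [0,0,0]}

```text
time_s: 32.58
tcp_pos: [613.1, -160.2, 251.4]
orientation: [-2.062, -2.369, -0.001]
contact_force: [0.1, 0.4, -1.4]
gripper_width: 0.501
grasp_force: 41.0
```

Emit:
drive_tool:
  targets:
    - {"offset": [0,0,-0.03],"delta_rot": [0,0,0]}
    - {"offset": [0,0,-0.045],"delta_rot": [0,0,0]}
    - {"offset": [0,0,-0.045],"delta_rot": [0,0,0]}
    - {"offset": [0,0,-0.04],"delta_rot": [0,0,0]}
    - {"offset": [0,0,-0.03],"delta_rot": [0,0,0]}
    - {"offset": [0,0,-0.015],"delta_rot": [0,0,0]}
    - {"offset": [0,0,0],"delta_rot": [0,0,0]}
    - {"offset": [0,0,0],"delta_rot": [0,0,0]}

```text
time_s: 33.58
tcp_pos: [614.1, -161.7, 48.0]
orientation: [2.063, 2.367, 0.002]
contact_force: [0.3, 0.4, 0.1]
gripper_width: 0.503
grasp_force: 41.0
```

Emit:
drive_tool:
  targets:
    - {"offset": [0,0,-0.005],"delta_rot": [0,0,0]}
    - {"offset": [0,0,-0.005],"delta_rot": [0,0,0]}
    - {"offset": [0,0,0],"delta_rot": [0,0,0]}
    - {"offset": [0,0,0],"delta_rot": [0,0,0]}

```text
time_s: 34.08
tcp_pos: [613.2, -161.8, 36.7]
orientation: [-2.064, -2.368, 0.0]
contact_force: [1.3, -0.3, -2.4]
gripper_width: 0.501
grasp_force: 41.0
```

Emit:
drive_tool:
  targets:
    - {"offset": [0,0,-0.001],"delta_rot": [0,0,0]}
    - {"offset": [0,0,-0.001],"delta_rot": [0,0,0]}
    - {"offset": [0,0,0],"delta_rot": [0,0,0]}
    - {"offset": [0,0,0],"delta_rot": [0,0,0]}

```text
time_s: 34.58
tcp_pos: [613.3, -161.8, 35.0]
orientation: [2.064, 2.368, 0.0]
contact_force: [-0.4, -0.6, 3.8]
gripper_width: 0.504
grasp_force: 41.2
```

Emit:
drive_tool:
  targets:
    - {"offset": [0,0,0],"delta_rot": [0,0,0]}
    - {"offset": [0,0,0],"delta_rot": [0,0,0]}
    - {"offset": [0,0,0],"delta_rot": [0,0,0]}
    - {"offset": [0,0,0.02],"delta_rot": [0,0,0]}
    - {"offset": [0,0,0.05],"delta_rot": [0,0,0]}
    - {"offset": [0,0,0.06],"delta_rot": [0,0,0]}
    - {"offset": [0,0,0.06],"delta_rot": [0,0,0]}
    - {"offset": [0,0.03,0.03],"delta_rot": [0,0,0]}
    - {"offset": [0,0.05,0],"delta_rot": [0,0,0]}
    - {"offset": [0,0.05,0],"delta_rot": [0,0,0]}
    - {"offset": [0,0.04,0],"delta_rot": [0,0,0]}
    - {"offset": [0,0,0],"delta_rot": [0,0,0]}
    - {"offset": [0,0,0],"delta_rot": [0,0,0]}
  gripper: 0.8

```text
time_s: 36.2
tcp_pos: [613.1, 7.6, 254.7]
orientation: [2.064, 2.368, -0.001]
contact_force: [-0.8, -1.2, 0.6]
gripper_width: 0.798
grasp_force: 0.0
```

```bash
python3 - <<'E'
from h import *
a=optics.grab_frame('scene')
cv2.imwrite('pics/w10.png',a[:,:,::-1])
E
```

```text
(no output)
```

View pics/w10.png

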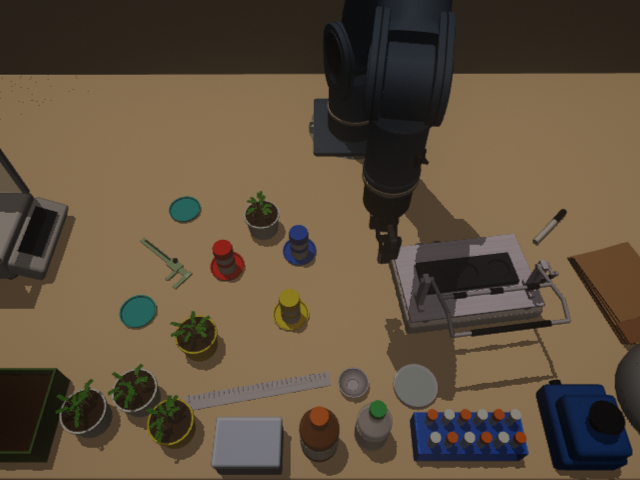

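All three jars stand in their saucers (red (227,265), blue (299,251), yellow (291,314)). The bar is open, the tubs at (263,217) and (196,336) are unmoved, and the arm is clear.

```bash
python3 -c "
from bench import order
print(order.close_job())"
```

```text
the job is handed in; nothing more can be done
None
```

I handed the job in at about 36 s: the hold-down bar is open, the three jars stand upright in their matching saucers, and in the last picture the two tubs are where they started.

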